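# Load a test panel and start the clamp bolt

### The job

Slide the green-coated test panel flat into the mouth of the grey panel clamp until it is fully home against the end stop. Then start the clamp bolt so that it cannot cross-thread: turn its hex head backward (anticlockwise) until you feel the thread drop, then one full turn forward (clockwise). Finish still gripping the bolt's head, started but not tightened, and leave the other things on the bench where they are.

Things in the scene. Friction and masses are not known exactly. Their poses are not given: they have to be found in the camera images.
- panel_green: Green test panel: loose plywood slab, 60 mm wide (its x), 150 mm long (its y), 12 mm thick, about 0.11 kg, top coated green, lying flat on the bench. Origin: centre of its underside; z up. Either end may go first. Take it from above across its 60 mm width, near the end that stays outside the clamp.
- clamp: Grey panel clamp, a bridge fixed to the bench. Origin: on the bench under the bolt axis, z up. Slot along its y, mouth at +y: the panel goes in toward -y. Base plate x +-65, y -53..75, 12 mm thick. Bridge x +-52, y +-30, 60 mm high, with a round boss 51 mm wide, up to z = 95. A panel fully home has its origin at (0, 45, 27) mm and sticks out 90 mm.
- slot_mouth (a point): Middle of the slot's floor at its mouth (0, 30, 27 mm in the clamp frame, same axes). Slot 62 mm wide, 15 mm high, 60 mm deep from here. Outside, side cheeks flare from 62 to about 76 mm wide over 21 mm, the roof's lip turns up, and a tongue 44 mm wide carries the floor 42 mm outward.
- slot_stop (a point): Middle of the slot's floor at the end stop's face (0, -30, 27 mm in the clamp frame, same axes): the panel's leading end touches here when fully home.
- bolt_head (a point): Middle of the bolt's hex head, on the bolt's upright axis. Head 36 mm across flats, 22 mm tall (11 above and below), dark steel; two flats face the point's +y and -y, the others every 60 degrees; yellow dot on top toward +x. The point turns and rises with the bolt: height over the bench 134 mm + bolt_lift. The boss below ends at 95 mm.
- bolt (a joint): Turn of the bolt, rad, + = backward (anticlockwise from above), no stops. Right-hand thread, pitch 8 mm. Starts between -3.1 and -0.8, riding on top of the boss's thread; turned backward it climbs 1.27 mm/rad and at about 0 falls 8 mm off the thread's start. Then turned forward (-) it winds down 1.27 mm/rad: let the hand follow. Friction 0.05 N m; stays where left.
- bolt_lift (a joint): Height of the bolt, m, + up; it slides freely, 0.38 kg. 0 = just dropped at the thread's start; up to +0.008 while riding on top; -0.008 after one turn forward from the drop; below about -0.012 its tip presses on the panel. A tight grip holds the bolt up when it should drop: turn it with a loose grip on the flats, or let go and see, or press lightly down.
- panel_grey: A second test panel of the same size, coated grey: not to be used. Origin: centre of its underside, y along its length.
- brush: Flat brush lying on the bench, 34 x 208 x 14 mm, bystander. Origin under its centre, y along its length.
- scraper: Scraper with black handle, 60 x 195 x 18 mm, bystander. Origin under its centre, y along its length.
- dropper: Brown dropper bottle, 37 mm wide, 117 mm high, bystander. Origin under its centre.

How it is judged:
By the outcome, as a careful person would: the job done as asked, in the order asked, and still so for the second after the job is handed in, while the arm keeps its last pose, push and grip.
It also fails if it takes over 67 s, if anything falls off the work surface, if the arm or the gripper's body presses on something with over 40 N, if the wrist force passes 120 N, or if a joint passes its speed limit or range.

### The arm

A 7-joint arm with a two-finger parallel gripper is mounted at the origin on a cart in front of the work surface, level with it; the furniture and walls round the work are solid. World frame = base frame: x ahead of the robot, y to its left, z up, the work surface at z = 0. Lengths are in m, angles in rad, forces in N, time in s.
With the tool pointing down it reaches from about 0.425 to 0.925 m from the base axis. Payload 6.8 kg.
Tool frame: the origin (TCP) lies midway between the tips of the shut fingers; the grasp point (between the pads) lies 19 mm behind it; z points along the fingers, y is the direction in which the jaws open and shut (so a half turn about z gives the same grasp; the last joint's range is limited). The gripper opens to 85 mm and grips with 20 to 120 N. Pads are 22 mm wide; open, the fingers measure 114 mm over their backs; the gripper's body (76 mm by 85 mm) begins 54 mm behind the grasp point. The pads swing forward as they close: fully open they stand 13 mm farther back than shut.
Start: joints at [-1.229, 0.477, 0.022, 1.555, -0.011, 1.109, -0.083], TCP at [0.293, 0.608, 0.231] pointing down, gripper open.
Joint ranges: [-2.96, 2.96], [-0.34, 2.1], [-1.41, 1.46], [0.24, 2.44], [-1.37, 4.51], [0.17, 1.92], [-2.96, 2.96]. Speed limits (rad/s): [2.39, 2.39, 3.14, 3.14, 3.14, 3.14, 3.14].

### API

Orientations are given as a unit quaternion [w, x, y, z].
In Python, from station import bot gives the robot as it stands.
- The arm moves only by the shell command python3 -m jog 'ROWS' [FORCE]. ROWS is JSON, a list of rows, each a list of 3 entries, a list of its own where there are three numbers: the shift along the tool's x, y, z in mm, then the turn, a rotation vector about the tool's x, y, z in degrees, then the closure, from -1 (fully open) to 1 (shut). A call has 1 to 12 rows; each row shifts and turns the commanded pose from where the row before left it, along the tool's axes as they then stand; what a row does not reach is not made up. A row lasts 1/8 s, in which the tool goes at most 62.5 mm and 10.7 degrees, less where a joint would pass 70% of its speed; a pose out of reach is approached as far as the arm can. A call is refused whole if a number of a shift passes 62.5 or a number of a turn 10.7, either way. A call with a gripper value outside its range is refused whole. The fingers move at their own pace and stop on an object; FORCE is the grip in N (left out, the last holds). Time passes only in rows, so rows that do not move let the fingers close. It gives the time, the measured TCP pose, the force and the opening at its end, in the units of the state.
- bot.get_obs(): the state, without advancing time (a new reading comes with each control period).
- bot.read_camera(name): name is "scene" or "top" or "wrist"; returns (picture, depth): 384x512x3 uint8, red, green, blue; 384x512 float32, m along the optical axis (not along the pixel's ray), 0 where there is no reading.
- bot.camera_info(name): a dict with "fx", "fy", "cx", "cy" (pixels), "world_from_camera" (4x4, takes a point from camera to world coordinates); the wrist camera has in their place "mount" (4x4, takes a point from camera to tool coordinates, whose origin is the TCP and whose axes are the flange's). Camera axes: x right, y up, looking along -z (the intrinsics and any distortion apply to the point x, -y, -z); pixel columns grow to the right and rows downward; lengths in m; the calibration is good to about 2 mm. A picture is of the moment at which its call begins: read the wrist's pose just before it. camera_info takes no time and is no camera call.
- bot.hand_in(): hands the job in, once; it reports no verdict.
Trained networks look in the newest picture that a camera, given by its name, has taken for a name from the list of things; names that differ only in an ending like _2 or _b are one class to them, and where a whole thing is asked for, a point or a joint stands for the part that bears it (a point fixed in the world has none). Each returns a list of dicts, best first, with "score" (0 to 1); they miss things now and then, are a little off and sometimes report something else, mostly with a low value. They report only what shows in the picture. A call takes as long as a camera call.
- bot.find_in(camera, thing): "xy" ([column, row] as shares, 0 to 1, of the picture: columns of its width, rows of its height, amid what is visible of it).
- bot.cut_out(camera, thing): "pixels" (384x512 bool, what is visible of it) and "xy" ([column, row] as shares, 0 to 1, of the picture: columns of its width, rows of its height, amid what is visible of it).
- bot.landmark_of(camera, thing): "xy" ([column, row] as shares, 0 to 1, of the picture: columns of its width, rows of its height: a listed point, or the origin of a listed thing).
The state is a dict: "t": time; "q": joint angles; "joint_vel": joint speeds; "joint_torque": joint torques, N m; "eef_pos": TCP position; "tool_rot": TCP orientation; "contact_force": force on the tool from outside, world axes, zero at the start; "torque": the same for the moment, N m; "gripper_width": opening from 0.0 (shut) to 1.0 (fully open).
Only numpy, scipy, OpenCV 4.12 (cv2) and the standard library are available. Lean on these libraries where they do the work, as an engineer would, in place of code of your own. Each camera call takes 0.05 s, during which the arm holds its last target.

## Working session

There is one attempt and no reset: what is moved stays moved. The work goes in short steps, Python scripts to look and compute and a shell command to move; the robot and the scene stay as the last step left them, time stands still between calls to the robot, and variables do not carry over. Pictures are saved under pics/ and viewed, and the job is handed in when it is done.

```bash
mkdir -p pics; ls; python3 - <<'E'
from station import bot
import cv2
o=bot.get_obs()
for k,v in o.items(): print(k,v)
for c in ["scene","top"]:
    p,d=bot.read_camera(c)
    cv2.imwrite(f"pics/{c}0.png",p[:,:,::-1])
    i=bot.camera_info(c); print(c,i)
print(bot.camera_info("wrist"))
E
```

```text
pics
t 0.0
q [-1.22910427  0.47783686  0.02232498  1.55647594 -0.01151692  1.10927728
 -0.08310188]
joint_vel [ 0.0012853  -0.00112594  0.00019024 -0.00053406  0.00081876  0.00030962
  0.00079691]
joint_torque [ 3.90906862e-04 -5.96460021e+01  1.60711806e+00 -2.81187093e+01
  1.23823987e-02  9.39129386e-03 -5.67957159e-06]
eef_pos [0.29321539 0.60732031 0.23029043]
tool_rot [-1.50220329e-04  2.22992714e-01  9.74819663e-01 -9.22694618e-04]
contact_force [-0.73220263  1.12854286  0.31173523]
torque [ 0.02131378  0.0228958  -0.03051992]
gripper_width 1.0024322727945274
scene {'fx': 485.1978094813303, 'fy': 485.1978094813303, 'cx': 254.5752332204386, 'cy': 189.39743558985313, 'world_from_camera': array([[ 0.67303438,  0.34249236, -0.65553315, -0.52578266],
       [-0.73955023,  0.30025727, -0.60242097, -1.01121682],
       [-0.00949598,  0.89024972,  0.45537377,  0.86173848],
       [ 0.        ,  0.        ,  0.        ,  1.        ]])}
top {'fx': 411.7969031218828, 'fy': 411.7969031218828, 'cx': 257.8496357398351, 'cy': 196.17598829682697, 'world_from_camera': array([[-0.00634685,  0.9920475 , -0.12570393,  0.38369559],
       [-0.9999773 , -0.00658102, -0.0014477 , -0.01984122],
       [-0.00226345,  0.12569188,  0.99206675,  1.43229584],
       [ 0.        ,  0.        ,  0.        ,  1.        ]])}
{'fx': 295.42313307528536, 'fy': 295.42313307528536, 'cx': 251.11490486328674, 'cy': 196.91720360560413, 'mount': array([[-4.34951387e-04,  9.53843682e-01,  3.00303250e-01,
         7.67271755e-02],
       [ 9.99999259e-01,  7.56279453e-04, -9.53773607e-04,
         9.61049392e-05],
       [-1.13686411e-03,  3.00302612e-01, -9.53843304e-01,
        -1.43686112e-01],
       [ 0.00000000e+00,  0.00000000e+00,  0.00000000e+00,
         1.00000000e+00]])}
```

View pics/scene0.png

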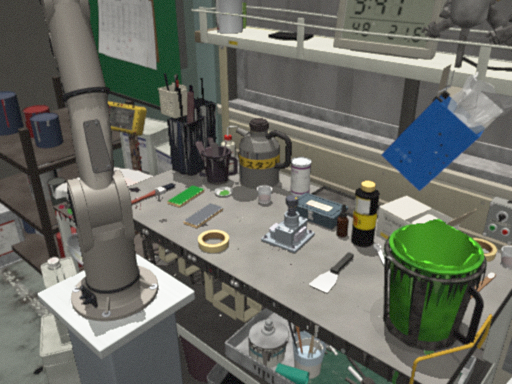

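View pics/top0.png

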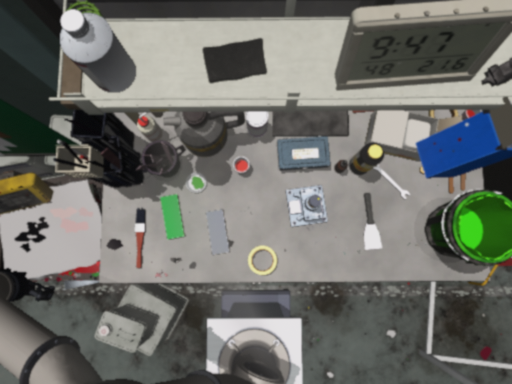

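The scene shows the green panel (top px ~172,217), the grey panel (~217,231) and the clamp (~307,206). I'll measure them next.

```bash
cat > h.py <<'E'
from station import bot
import numpy as np, cv2
from scipy.spatial.transform import Rotation as R
def cam(c,obs=None):
    i=bot.camera_info(c)
    K=(i['fx'],i['fy'],i['cx'],i['cy'])
    if c=='wrist':
        o=obs or bot.get_obs(); T=np.eye(4); q=o['tool_rot']
        T[:3,:3]=R.from_quat([q[1],q[2],q[3],q[0]]).as_matrix(); T[:3,3]=o['eef_pos']
        W=T@i['mount']
    else: W=i['world_from_camera']
    return K,W
def px2plane(K,W,uv,z):
    uv=np.atleast_2d(uv).astype(float)
    d=np.stack([(uv[:,0]-K[2])/K[0],-(uv[:,1]-K[3])/K[1],-np.ones(len(uv))],1)@W[:3,:3].T
    o=W[:3,3]; t=(z-o[2])/d[:,2]
    return o+d*t[:,None]
def cloud(K,W,dep,mask=None):
    v,u=np.nonzero(dep>0 if mask is None else (mask&(dep>0)))
    z=dep[v,u]
    P=np.stack([(u-K[2])/K[0]*z,-(v-K[3])/K[1]*z,-z],1)
    return P@W[:3,:3].T+W[:3,3],u,v
def w2px(K,W,P):
    P=np.atleast_2d(P); c=(P-W[:3,3])@W[:3,:3]
    return np.stack([K[2]+K[0]*c[:,0]/-c[:,2],K[3]-K[1]*c[:,1]/-c[:,2]],1)
E
python3 - <<'E'
from h import *
p,d=bot.read_camera("top")
K,W=cam("top")
np.savez("top0.npz",p=p,d=d)
for t in ["panel_green","panel_grey","clamp"]:
    r=bot.cut_out("top",t)
    for x in r[:1]:
        m=x['pixels']; P,u,v=cloud(K,W,d,m)
        rc=cv2.minAreaRect(np.stack([u,v],1).astype(np.float32))
        box=cv2.boxPoints(rc)
        z=np.median(P[:,2])
        zz=0.012 if 'panel' in t else 0.012
        B=px2plane(K,W,box,zz)
        print(t,x['score'],m.sum(),z,px2plane(K,W,[rc[0]],zz).round(4),rc); print(B[:,:2].round(4).tolist())
for t in ["slot_mouth","slot_stop","bolt_head","clamp","panel_green"]:
  for c in ["top"]:
    r=bot.landmark_of(c,t); 
    for x in r[:2]:
        uv=np.array(x['xy'])*[512,384]; z={'slot_mouth':.027,'slot_stop':.027,'bolt_head':.138,'clamp':0,'panel_green':0}[t]
        print(t,x['score'],uv,px2plane(K,W,uv,z))
crop=p[170:240,270:350]; cv2.imwrite("pics/clampcrop.png",cv2.resize(crop,None,fx=8,fy=8,interpolation=cv2.INTER_CUBIC)[:,:,::-1])
p2,d2=bot.read_camera("scene")
np.savez("scene0.npz",p=p2,d=d2)
crop=p2[180:260,150:330]; cv2.imwrite("pics/scenecrop.png",cv2.resize(crop,None,fx=4.4,fy=4.4,interpolation=cv2.INTER_CUBIC)[:,:,::-1])
K2,W2=cam("scene")
for t in ["slot_mouth","slot_stop","bolt_head","clamp","panel_green"]:
    r=bot.landmark_of("scene",t)
    for x in r[:2]:
        uv=np.array(x['xy'])*[512,384]; z={'slot_mouth':.027,'slot_stop':.027,'bolt_head':.138,'clamp':0,'panel_green':0}[t]
        print('scene',t,x['score'],uv,px2plane(K2,W2,uv,z))
E
```

```text
panel_green 0.82 773 0.011909424500421761 [[0.4946 0.2805 0.012 ]] ((171.6757049560547, 216.55406188964844), (43.73012924194336, 17.91948890686035), 80.53767395019531)
[[0.5649, 0.3252], [0.5749, 0.2639], [0.4252, 0.2364], [0.4155, 0.297]]
panel_grey 0.91 782 0.011881486718193002 [[0.4419 0.125  0.012 ]] ((216.5799560546875, 231.5599822998047), (44.264888763427734, 18.526199340820312), 81.8698959350586)
[[0.5133, 0.168], [0.522, 0.1045], [0.3714, 0.0825], [0.363, 0.1451]]
clamp 0.88 1384 0.03134737664959186 [[ 0.5284 -0.1827  0.012 ]] ((305.5171203613281, 205.9474334716797), (37.826812744140625, 37.82681655883789), 81.46923065185547)
[[0.5846, -0.109], [0.6035, -0.2397], [0.4729, -0.2557], [0.4544, -0.1265]]
slot_mouth 0.9 [303.4112 205.2864] [[ 0.5292305  -0.17383667  0.027     ]]
slot_stop 0.77 [319.2832 201.408 ] [[ 0.54225459 -0.22858452  0.027     ]]
bolt_head 0.68 [315.5968 198.7968] [[ 0.53812243 -0.20064334  0.138     ]]
clamp 0.79 [309.7088 203.4816] [[ 0.53822527 -0.19894129  0.        ]]
panel_green 0.92 [176.0256 213.0816] [[0.50761365 0.26813812 0.        ]]
scene slot_mouth 0.68 [281.7024 229.4016] [[ 0.52283308 -0.16541998  0.027     ]]
scene slot_stop 0.73 [153.6 192. ] [[0.4099923  0.36379557 0.027     ]]
scene slot_stop 0.59 [297.8816 234.3168] [[ 0.53406256 -0.22300929  0.027     ]]
scene bolt_head 0.73 [293.9904 200.7168] [[ 0.53986313 -0.19881663  0.138     ]]
scene clamp 0.82 [289.28   235.3152] [[ 0.54482118 -0.18009451  0.        ]]
scene panel_green 0.72 [185.8048 194.9184] [[0.50691634 0.29548084 0.        ]]
scene panel_green 0.35 [340.992  233.3952] [[ 0.66693086 -0.3006096   0.        ]]
```

View pics/clampcrop.png

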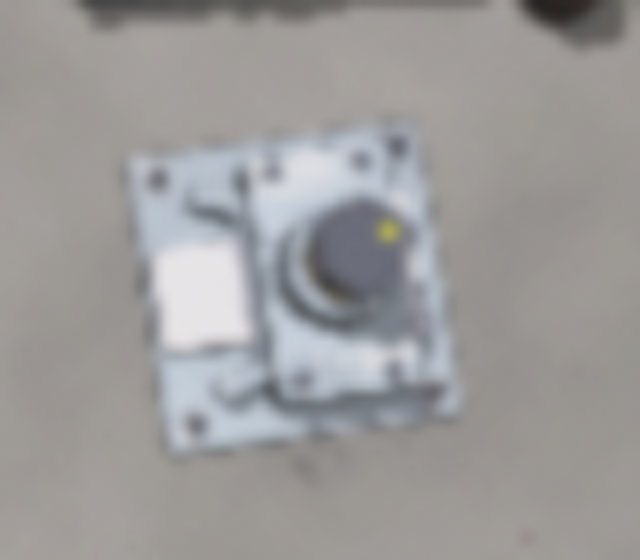

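View pics/scenecrop.png

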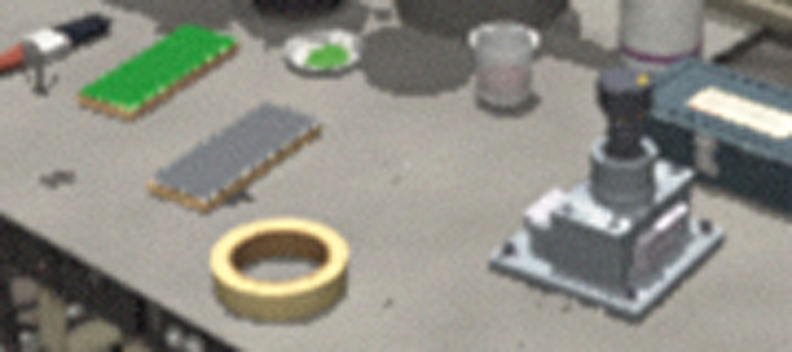

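```bash
cat >> h.py <<'E'
def Rt(o): q=o['tool_rot']; return R.from_quat([q[1],q[2],q[3],q[0]]).as_matrix()
def state(o=None):
    o=o or bot.get_obs(); M=Rt(o)
    print('t %.2f tcp %s ang %.2f tilt %s F %s T %s w %.3f q %s'%(o['t'],o['eef_pos'].round(4),np.degrees(np.arctan2(M[1,0],M[0,0])),M[:2,2].round(4),np.round(o['contact_force'],1),np.round(o['torque'],2),o['gripper_width'],np.round(o['q'],2)))
def delta(target,ang=None):
    """translation (mm) in present tool axes, turn deg about tool z"""
    o=bot.get_obs(); M=Rt(o); a=np.degrees(np.arctan2(M[1,0],M[0,0]))
    d=(np.array(target)-o['eef_pos'])
    print('delta now-axes mm',(M.T@d*1000).round(1))
    if ang is not None:
        b=np.radians(ang); X=np.array([np.cos(b),np.sin(b),0]);Y=np.array([np.sin(b),-np.cos(b),0])
        print('turn z deg',-(((ang-a)+180)%360-180),'after-turn axes mm',(np.array([X@d,Y@d,-d[2]])*1000).round(1))
    # tilt correction: rotvec in tool axes bringing z to down
    z=M.T@np.array([0,0,-1]); rv=np.cross([0,0,1],z); print('tilt fix deg',np.degrees(rv).round(2))
E
python3 -m jog '[[[0,0,0],[0,0,-9],-1],[[0,0,0],[0,0,-9],-1],[[0,0,0],[0,0,-9],-1],[[0,0,0],[0,0,-9],-1],[[-12.7,-51,11.4],[0,0,0],-1],[[-12.7,-51,11.4],[0,0,0],-1],[[-12.7,-51,11.4],[0,0,0],-1],[[-12.7,-51,11.4],[0,0,0],-1],[[-12.7,-51,11.4],[0,0,0],-1],[[-12.7,-51,11.4],[0,0,0],-1],[[-12.7,-51,11.4],[0,0,0],-1],[[0,0,0],[0,0,0],-1]]'
python3 - <<'E'
from h import *
state()
o=bot.get_obs(); p,d=bot.read_camera("wrist"); K,W=cam("wrist",o)
cv2.imwrite("pics/w1.png",p[:,:,::-1])
r=bot.cut_out("wrist","panel_green")
for x in r[:1]:
    m=x['pixels'].astype(np.uint8); c,_=cv2.findContours(m,0,1); c=max(c,key=cv2.contourArea)[:,0,:]
    B=px2plane(K,W,c,0.012)[:,:2].astype(np.float32)
    rc=cv2.minAreaRect(B); print(x['score'],rc,cv2.boxPoints(rc).round(4).tolist())
E
```

```text
t: 2.35
eef_pos: [0.446, 0.2671, 0.1508]
tool_rot: [-0.0, -0.085, 0.996, -0.001]
contact_force: [-1.0, 0.9, 0.2]
gripper_width: 0.999
t 2.35 tcp [0.446  0.2671 0.1508] ang -170.23 tilt [-0.0006 -0.003 ] F [-1.   0.9  0.2] T [0.09 0.04 0.04] w 0.999 q [-0.64  0.32 -0.02  2.    0.01  0.82  1.07]
0.91 ((0.49515724182128906, 0.2814537584781647), (0.1520533561706543, 0.059757791459560394), 10.842477798461914) [[0.414900004863739, 0.29649999737739563], [0.4260999858379364, 0.2378000020980835], [0.5753999948501587, 0.266400009393692], [0.5641999840736389, 0.32510000467300415]]
```

View pics/w1.png

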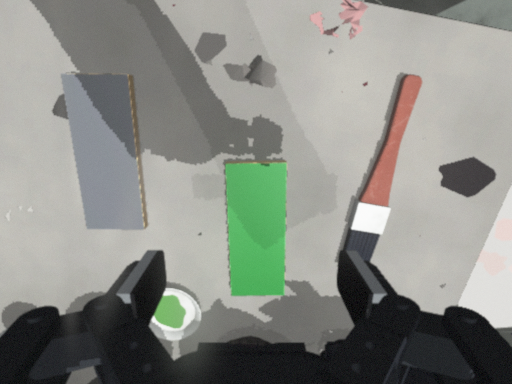

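The green panel is centred in the wrist view (px ~257,228), with the grey panel and brush well clear of the fingers. I'll descend and grasp the robot-side end.

```bash

python3 -m jog '[[[0,0,0],[0,0,-1],-1],[[-3,5,0],[0,0,0],-1],[[0,0,40],[0,0,0],-1],[[0,0,40],[0,0,0],-1],[[0,0,40],[0,0,0],-1],[[0,0,22],[0,0,0],-1],[[0,0,9.8],[0,0,0],-1],[[0,0,0],[0,0,0],-1]]' 60
python3 - <<'E'
from h import *
state()
E
```

```text
t: 3.45
eef_pos: [0.4462, 0.2785, -0.0004]
tool_rot: [-0.0, -0.098, 0.995, 0.0]
contact_force: [-0.1, -0.0, 0.6]
gripper_width: 0.997
t 3.45 tcp [ 4.462e-01  2.785e-01 -4.000e-04] ang -168.72 tilt [-0.0004 -0.    ] F [-0.1 -0.   0.6] T [-0.02  0.02 -0.01] w 0.997 q [-0.65  0.58 -0.03  2.06  0.03  0.5   1.06]
```

```bash

python3 -m jog '[[[0,-5.8,0],[0,0,0.5],-1],[[0,0,0],[0,0,0],-1],[[0,0,0],[0,0,0],0.6],[[0,0,0],[0,0,0],0.6],[[0,0,0],[0,0,0],0.6],[[0,0,0],[0,0,0],0.6],[[0,0,0],[0,0,0],0.6]]' 60
python3 - <<'E'
from h import *
state()
E
```

```text
t: 4.32
eef_pos: [0.4477, 0.2723, 0.0007]
tool_rot: [0.0, -0.093, 0.996, 0.0]
contact_force: [-2.3, -2.5, 10.1]
gripper_width: 0.677
t 4.33 tcp [0.4477 0.2723 0.0007] ang -169.29 tilt [0.0005 0.0004] F [-2.3 -2.5 10.1] T [-0.32  0.47 -0.02] w 0.677 q [-0.64  0.57 -0.03  2.07  0.03  0.5   1.06]
```

```bash

python3 -m jog '[[[0,0,-30],[0,0,0],0.6],[[0,0,-50],[0,0,0],0.6],[[1,-40.8,-21],[0,0,0],0.6],[[1,-40.8,-21],[0,0,0],0.6],[[1,-40.8,-21],[0,0,0],0.6],[[1,-40.8,-21],[0,0,0],0.6],[[1,-40.8,-21],[0,0,0],0.6],[[1,-40.8,-21],[0,0,0],0.6],[[1,-40.8,-21],[0,0,0],0.6],[[1,-40.8,-21],[0,0,0],0.6],[[0,0,0],[0,0,0],0.6],[[0,0,0],[0,0,0],0.6]]' 60
python3 - <<'E'
from h import *
state()
o=bot.get_obs(); p,d=bot.read_camera("wrist"); K,W=cam("wrist",o)
np.savez("w2.npz",p=p,d=d,W=W)
cv2.imwrite("pics/w2.png",cv2.resize(p[:,:,::-1],None,fx=1.5,fy=1.5))
for t,z in [("slot_mouth",.027),("slot_stop",.027),("bolt_head",.138),("clamp",0)]:
    for x in bot.landmark_of("wrist",t)[:2]:
        uv=np.array(x['xy'])*[512,384]; print(t,x['score'],uv.round(1),px2plane(K,W,uv,z).round(4))
E
```

```text
t: 5.82
eef_pos: [0.4998, -0.0495, 0.2473]
tool_rot: [-0.0, -0.094, 0.996, 0.0]
contact_force: [0.0, 0.3, -2.0]
gripper_width: 0.675
t 5.83 tcp [ 0.4998 -0.0495  0.2473] ang -169.26 tilt [-0.0008  0.0005] F [ 0.   0.3 -2. ] T [-0.05  0.05 -0.01] w 0.675 q [-0.14  0.17  0.13  1.95 -0.03  1.02  1.76]
slot_mouth 0.77 [155.6 170.6] [[ 0.5253 -0.1663  0.027 ]]
slot_stop 0.26 [ 83.3 199.8] [[ 0.5812 -0.2548  0.027 ]]
bolt_head 0.6 [ 82.6 199.3] [[ 0.5331 -0.1971  0.138 ]]
bolt_head 0.42 [ 55.6 242.5] [[ 0.5813 -0.2214  0.138 ]]
clamp 0.74 [134.5 170. ] [[ 0.5372 -0.2019  0.    ]]
```

View pics/w2.png

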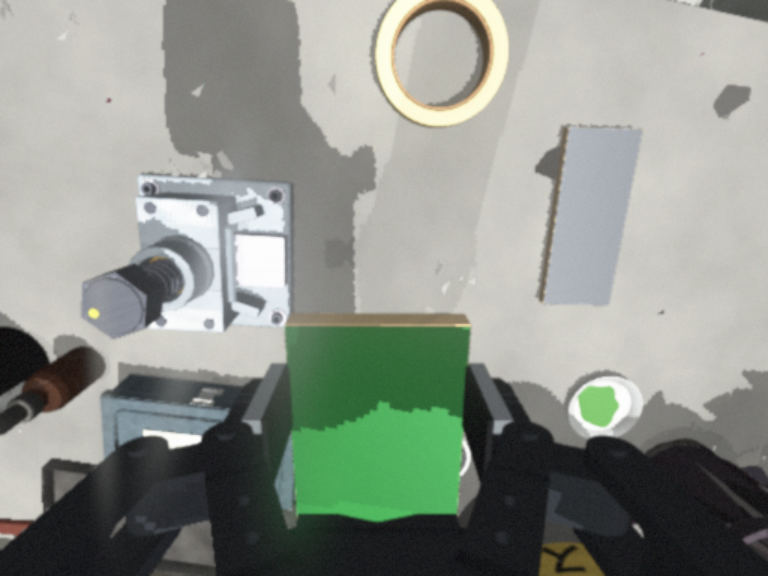

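The wrist view shows the clamp clearly, with base plate right corners at ~(292,182) and (290,326) and the tongue at ~(260,262). I'll zoom in for accurate corners.

```bash

python3 - <<'E'
from h import *
z=np.load("w2.npz"); p=z['p']
crop=p[105:235,45:205]
cv2.imwrite("pics/w2c.png",cv2.resize(crop,None,fx=4.6,fy=4.6,interpolation=cv2.INTER_CUBIC)[:,:,::-1])
K,_=cam("top"); i=bot.camera_info("wrist"); K=(i['fx'],i['fy'],i['cx'],i['cy']); W=z['W']
# depth-based: tongue plane & bridge top points
P,u,v=cloud(K,W,z['d']); 
b=(u>80)&(u<200)&(v>110)&(v<225)
for lo,hi in [(.02,.032),(.052,.068),(.008,.018)]:
    s=b&(P[:,2]>lo)&(P[:,2]<hi); print(lo,s.sum(),np.median(P[s],0).round(4))
# head top depth
b=(u>55)&(u<105)&(v>180)&(v<225)&(P[:,2]>.12)
print(b.sum(), np.percentile(P[b,2],[10,50,90]), P[b][:,:2].mean(0))
E
```

```text
0.02 1445 [ 0.5225 -0.1458  0.0278]
0.052 2984 [ 0.5081 -0.1861  0.0609]
0.008 2669 [ 0.4838 -0.1511  0.0129]
1827 [0.14375479 0.15303048 0.15414595] [ 0.52914359 -0.19182302]
```

View pics/w2c.png

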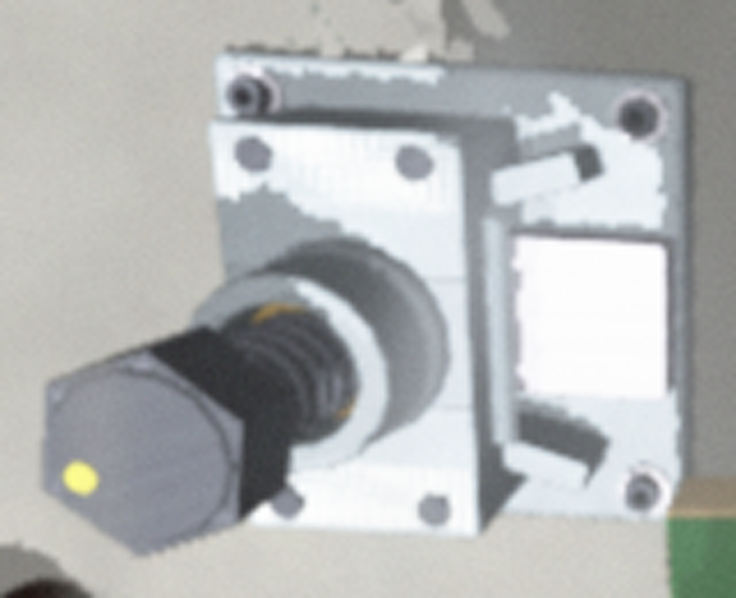

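```bash

python3 - <<'E'
from h import *
from scipy.optimize import least_squares
z=np.load("w2.npz"); W=z['W']; i=bot.camera_info("wrist"); K=(i['fx'],i['fy'],i['cx'],i['cy'])
obs=[((220,55),(-65,-53,12)),((686,80),(-65,75,12)),((680,516),(65,75,12)),((212,122),(-52,-30,60)),((460,135),(-52,30,60)),((479,533),(52,30,60)),((668,238),(-22,72,27)),((668,397),(22,72,27))]
uv=np.array([[a[0]/4.6+45,a[1]/4.6+105] for a,_ in obs]); C=np.array([b for _,b in obs])/1000
def f(s):
    c,sn=np.cos(s[2]),np.sin(s[2]); P=np.stack([s[0]+c*C[:,0]-sn*C[:,1],s[1]+sn*C[:,0]+c*C[:,1],C[:,2]+s[3]],1)
    return (w2px(K,W,P)-uv).ravel()
for fixz in (True,False):
    g=(lambda s:f(np.r_[s,0])) if fixz else f
    s=least_squares(g,[.535,-.197,.14]+([] if fixz else [0]),loss='soft_l1').x
    print(s[:2].round(4),np.degrees(s[2]).round(2),s[3:]); print(g(s).reshape(-1,2).round(1).tolist())
hx=np.array([(150,352),(243,418),(239,497),(140,553),(45,470),(47,385)])/4.6+[45,105]
H=px2plane(K,W,hx,.153); c=H.mean(0); print('head',c.round(4),np.degrees(np.arctan2(H[:,1]-c[1],H[:,0]-c[0])).round(1),np.linalg.norm(H-c,axis=1).round(4))
dt=px2plane(K,W,np.array([[80,478]])/4.6+[45,105],.153)[0]; print('dot ang',np.degrees(np.arctan2(*(dt-c)[1::-1])))
# panel in hand: far end corners & sides
r=bot.cut_out("wrist","panel_green")[0]; m=r['pixels']; P,u,v=cloud(K,W,z['d'],m); print(np.median(P[:,2]))
A=np.c_[P[:,:2]-P[:,:2].mean(0),np.ones(len(P))]; print('plane',np.linalg.lstsq(A,P[:,2],rcond=None)[0])
ct,_=cv2.findContours(m.astype(np.uint8),0,1); ct=max(ct,key=cv2.contourArea)[:,0,:]
B=px2plane(K,W,ct,np.median(P[:,2]))[:,:2].astype(np.float32); rc=cv2.minAreaRect(B); print(rc,cv2.boxPoints(rc).round(4).tolist())
E
```

```text
[ 0.5326 -0.1946] 7.62 []
[[-2.2, -1.1], [0.2, -0.8], [1.8, 1.6], [-0.6, -0.5], [0.4, -0.4], [0.9, 0.8], [-0.4, 1.1], [-0.2, 0.5]]
[ 0.534  -0.1964] 7.53 [-0.00623295]
[[-1.1, -0.5], [-0.5, -0.2], [1.1, 0.7], [0.6, -0.2], [0.6, 0.0], [0.8, -0.4], [-1.0, 1.1], [-0.8, -0.0]]
head [ 0.5303 -0.1944  0.153 ] [ 177.5  117.    69.    -1.4  -66.1 -116.6] [0.0186 0.0199 0.0187 0.0216 0.0197 0.0196]
dot ang -54.20436174462849
0.2595245520853904
plane [ 0.004565   -0.00427226  0.2592698 ]
((0.5108316540718079, -0.04698474705219269), (0.08193089812994003, 0.05931159853935242), 10.616867065429688) [[0.4650999903678894, -0.02539999969303608], [0.47600001096725464, -0.08370000123977661], [0.5565999746322632, -0.06859999895095825], [0.5455999970436096, -0.010300000198185444]]
```

```bash

python3 -m jog '[[[0,0,0],[0,0,10.3],0.6],[[0,0,0],[0,0,10.3],0.6],[[0,0,0],[0,0,10.3],0.6],[[0,0,0],[0,0,10.3],0.6],[[0,0,0],[0,0,10.3],0.6],[[0,0,0],[0,0,10.3],0.6],[[0,0,0],[0,0,10.3],0.6],[[0,0,0],[0,0,10.3],0.6],[[0,0,0],[0,0,10.6],0.6],[[30,6.5,25],[0,0,0],0.6],[[29,6.5,30],[0,0,0],0.6],[[0,0,30],[0,0,0],0.6]]' 60
python3 -m jog '[[[0,0,50],[0,0,0],0.6],[[0,0,40],[0,0,0],0.6],[[0,0,0],[0,0,0],0.6],[[0,0,0],[0,0,0],0.6]]' 60
python3 - <<'E'
from h import *
state(); 
delta([0.5048,0.0105,0.0290],97.7)
for c in ["wrist","top"]:
    p,d=bot.read_camera(c); np.savez(f"{c}3.npz",p=p,d=d); cv2.imwrite(f"pics/{c}3.png",p[:,:,::-1])
E
```

```text
t: 7.62
eef_pos: [0.5056, 0.0136, 0.1618]
tool_rot: [-0.0, 0.656, 0.755, 0.001]
contact_force: [-0.9, -0.8, -1.3]
gripper_width: 0.677
t: 8.12
eef_pos: [0.5063, 0.0103, 0.0739]
tool_rot: [0.0, 0.658, 0.753, 0.001]
contact_force: [0.7, 0.6, -0.3]
gripper_width: 0.674
t 8.12 tcp [0.5063 0.0103 0.0739] ang 97.73 tilt [0.0015 0.0002] F [ 0.7  0.6 -0.3] T [ 0.01 -0.04 -0.  ] w 0.674 q [-0.33  0.43  0.22  2.1  -0.16  0.63  0.14]
delta now-axes mm [ 0.4 -1.5 44.9]
turn z deg 0.03215257359352108 after-turn axes mm [ 0.4 -1.4 44.9]
tilt fix deg [ 0.09 -0.    0.  ]
```

View pics/wrist3.png

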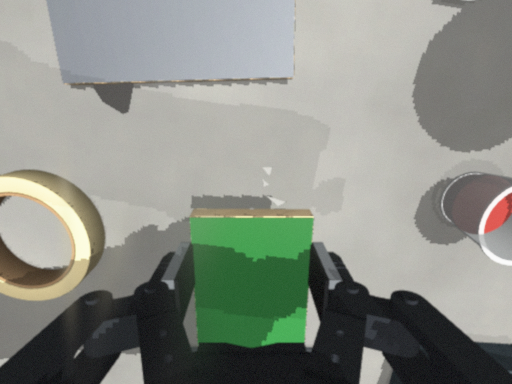

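View pics/top3.png

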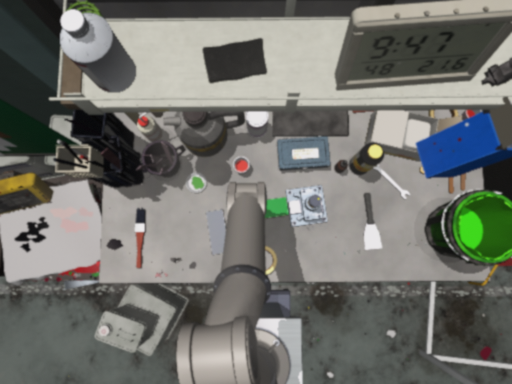

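The wrist and top views show the panel gripped, with its leading end (top px ~278,208) in line with the clamp mouth. I'll zoom in on the alignment.

```bash

python3 - <<'E'
from h import *
z=np.load("top3.npz"); p=z['p']
crop=p[175:240,260:345]
cv2.imwrite("pics/top3c.png",cv2.resize(crop,None,fx=9,fy=9,interpolation=cv2.INTER_CUBIC)[:,:,::-1])
E
```

```text
(no output)
```

View pics/top3c.png

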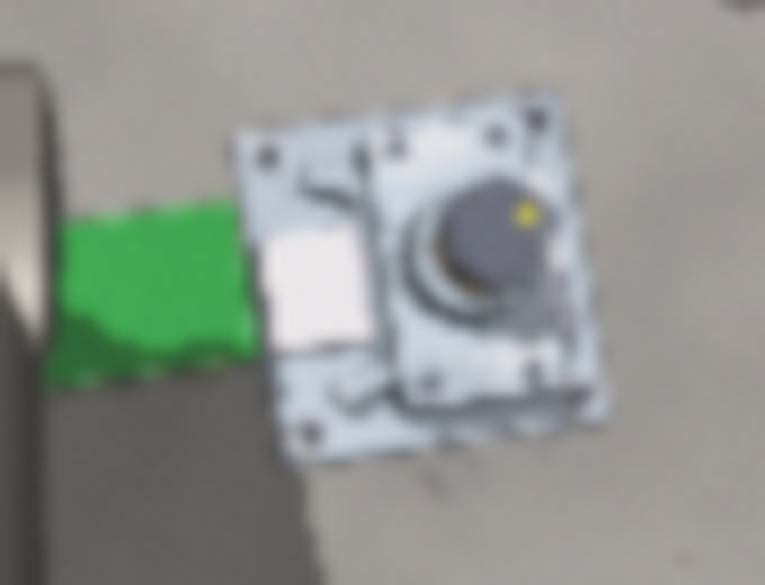

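```bash

python3 - <<'E'
from h import *
from scipy.optimize import least_squares
K,W=cam("top")
g=lambda a: np.atleast_2d(a)/9+[260-.44,175-.44]
C=np.array([(-65,75,12),(65,75,12),(-65,-53,12),(65,-53,12),(22,72,27),(-22,72,27)])/1000
uv=g(np.array([(288,462),(238,130),(608,418),(557,90),(262,237),(277,350)],float))
def f(s):
    c,sn=np.cos(s[2]),np.sin(s[2]); P=np.stack([s[0]+c*C[:,0]-sn*C[:,1],s[1]+sn*C[:,0]+c*C[:,1],C[:,2]],1)
    return (w2px(K,W,P)-uv).ravel()
s=least_squares(f,[.535,-.197,.14]).x; print(s[:2].round(4),np.degrees(s[2]).round(2),f(s).round(1))
Pn=px2plane(K,W,g(np.array([(240,202),(256,355),(66,222)],float)),.0862)
c,sn=np.cos(s[2]),np.sin(s[2]); L=(Pn[:,:2]-s[:2])@np.array([[c,-sn],[sn,c]]); print('panel corners in clamp frame',L.round(4))
v=Pn[0]-Pn[2]; print('panel long ang', np.degrees(np.arctan2(v[1],v[0])))
E
```

```text
[ 0.5329 -0.1973] 7.4 [-0.6  0.3 -0.4  0.2  0.6  0.2  0.5 -0.3 -0.1 -0.2  0.  -0.1]
panel corners in clamp frame [[ 0.0289  0.0829]
 [-0.0274  0.0852]
 [ 0.0303  0.147 ]]
panel long ang -83.7779236089392
```

```bash

python3 -m jog '[[[0,-1.2,30],[0.1,0,0],0.6],[[0,0,14.9],[0,0,0],0.6],[[0,0,0],[0,0,0],0.6],[[-12,0,0],[0,0,0],0.6],[[-12,0,0],[0,0,0],0.6],[[-12,0,0],[0,0,0],0.6],[[-12,0,0],[0,0,0],0.6],[[0,0,0],[0,0,0],0.6]]' 60
python3 - <<'E'
from h import *
state()
E
```

```text
t: 9.22
eef_pos: [0.5107, -0.0392, 0.0279]
tool_rot: [-0.0, 0.659, 0.752, -0.001]
contact_force: [-0.1, -0.3, -0.1]
gripper_width: 0.675
t 9.22 tcp [ 0.5107 -0.0392  0.0279] ang 97.59 tilt [-0.0014 -0.0008] F [-0.1 -0.3 -0.1] T [-0.07  0.03  0.02] w 0.675 q [-0.2   0.52  0.19  2.1  -0.19  0.54  0.26]
```

```bash

python3 -m jog '[[[-6,0,-0.3],[0,0,0],0.6],[[-6,0,0],[0,0,0],0.6],[[-6,0,0],[0,0,0],0.6],[[0,0,0],[0,0,0],0.6]]' 60
python3 - <<'E'
from h import *
state()
E
```

```text
t: 9.72
eef_pos: [0.513, -0.0561, 0.0281]
tool_rot: [-0.0, 0.658, 0.753, -0.001]
contact_force: [0.2, 0.4, -0.6]
gripper_width: 0.676
t 9.72 tcp [ 0.513  -0.0561  0.0281] ang 97.68 tilt [-0.0016 -0.0005] F [ 0.2  0.4 -0.6] T [-0.03 -0.   -0.06] w 0.676 q [-0.17  0.52  0.19  2.09 -0.18  0.55  0.29]
```

```bash

python3 -m jog '[[[-8,0,0],[0,0,0],0.6],[[-8,0,0],[0,0,0],0.6],[[-8,0,0],[0,0,0],0.6],[[-8,0,0],[0,0,0],0.6],[[-5,0,0],[0,0,0],0.6],[[0,0,0],[0,0,0],0.6]]' 60
python3 - <<'E'
from h import *
state()
E
```

```text
t: 10.48
eef_pos: [0.518, -0.0927, 0.0281]
tool_rot: [-0.0, 0.658, 0.753, -0.001]
contact_force: [-0.3, 0.1, -1.4]
gripper_width: 0.673
t 10.47 tcp [ 0.518  -0.0927  0.0281] ang 97.68 tilt [-0.0016 -0.0005] F [-0.3  0.1 -1.4] T [-0.05 -0.    0.04] w 0.673 q [-0.09  0.53  0.19  2.07 -0.18  0.56  0.36]
```

Smooth so far. I'll ease in to the end stop while watching the force.

```bash

python3 -m jog '[[[-3,0,0],[0,0,0],0.6],[[-3,0,0],[0,0,0],0.6],[[-2,0,0],[0,0,0],0.6],[[0,0,0],[0,0,0],0.6]]' 60
python3 -m jog '[[[-1.5,0,0],[0,0,0],0.6],[[-1.5,0,0],[0,0,0],0.6],[[0,0,0],[0,0,0],0.6]]' 60
python3 - <<'E'
from h import *
state()
E
```

```text
t: 10.98
eef_pos: [0.519, -0.1003, 0.0281]
tool_rot: [-0.0, 0.658, 0.753, -0.001]
contact_force: [-0.2, -0.9, -1.0]
gripper_width: 0.676
t: 11.35
eef_pos: [0.5193, -0.1025, 0.028]
tool_rot: [-0.001, 0.658, 0.753, -0.001]
contact_force: [-0.8, 1.9, -1.0]
gripper_width: 0.677
t 11.35 tcp [ 0.5193 -0.1025  0.028 ] ang 97.75 tilt [-0.0021  0.0004] F [-0.8  1.9 -1. ] T [ 0.45  0.06 -0.05] w 0.677 q [-0.07  0.54  0.19  2.06 -0.18  0.56  0.38]
```

```bash

python3 -m jog '[[[-1.5,0,0],[0,0,0],0.6],[[-1.5,0,0],[0,0,0],0.6],[[0,0,0],[0,0,0],0.6]]' 60
python3 - <<'E'
from h import *
state()
p,d=bot.read_camera("wrist"); np.savez("w4.npz",p=p,d=d); cv2.imwrite("pics/w4.png",cv2.resize(p[:,:,::-1],None,fx=1.5,fy=1.5))
E
```

```text
t: 11.72
eef_pos: [0.5193, -0.1026, 0.0279]
tool_rot: [-0.003, 0.657, 0.754, 0.0]
contact_force: [-2.1, 9.5, 1.5]
gripper_width: 0.679
t 11.72 tcp [ 0.5193 -0.1026  0.0279] ang 97.84 tilt [-0.0036  0.0035] F [-2.1  9.5  1.5] T [ 2.1   0.21 -0.3 ] w 0.679 q [-0.07  0.54  0.19  2.06 -0.18  0.57  0.38]
```

View pics/w4.png

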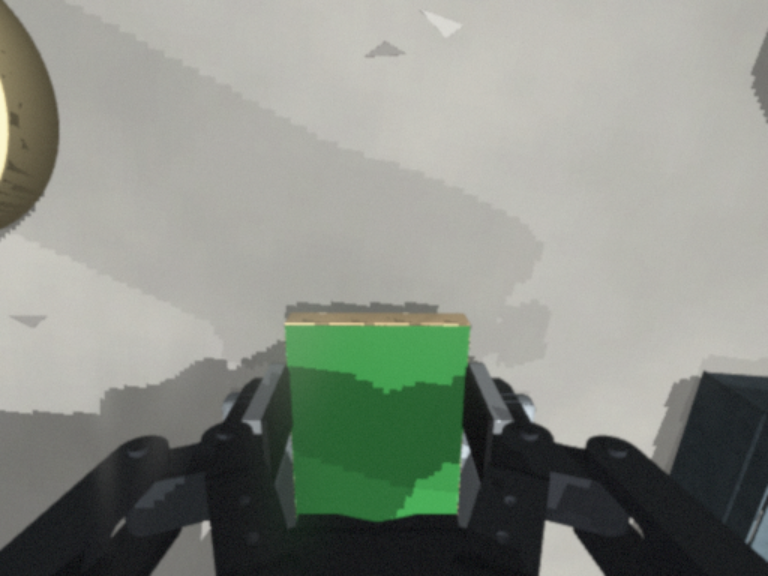

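```bash

python3 -m jog '[[[-1.5,0,0.5],[0,0,0],0.6],[[-1.5,0,0.5],[0,0,0],0.6],[[0,0,0],[0,0,0],0.6]]' 60
python3 -m jog '[[[0,0,0],[0,0,0],-1],[[0,0,0],[0,0,0],-1],[[0,0,0],[0,0,0],-1],[[0,0,0],[0,0,0],-1],[[0,0,-20],[0,0,0],-1],[[0,0,-30],[0,0,0],-1],[[0,0,-40],[0,0,0],-1],[[10,0,-50],[0,0,0],-1],[[0,0,-40],[0,0,0],-1],[[0,0,0],[0,0,0],-1]]'
python3 - <<'E'
from h import *
state()
o=bot.get_obs(); p,d=bot.read_camera("wrist"); K,W=cam("wrist",o); np.savez("w5.npz",p=p,d=d,W=W); cv2.imwrite("pics/w5.png",cv2.resize(p[:,:,::-1],None,fx=1.5,fy=1.5))
E
```

```text
t: 12.15
eef_pos: [0.5193, -0.1026, 0.0277]
tool_rot: [-0.004, 0.657, 0.754, 0.001]
contact_force: [-6.6, 17.6, 16.2]
gripper_width: 0.678
t: 13.4
eef_pos: [0.5213, -0.0995, 0.2104]
tool_rot: [0.002, 0.658, 0.753, 0.002]
contact_force: [-0.3, 0.5, -0.4]
gripper_width: 0.994
t 13.40 tcp [ 0.5213 -0.0995  0.2104] ang 97.71 tilt [ 0.005  -0.0004] F [-0.3  0.5 -0.4] T [ 0.03  0.   -0.  ] w 0.994 q [-0.15  0.26  0.27  1.94 -0.08  0.94  0.29]
```

View pics/w5.png

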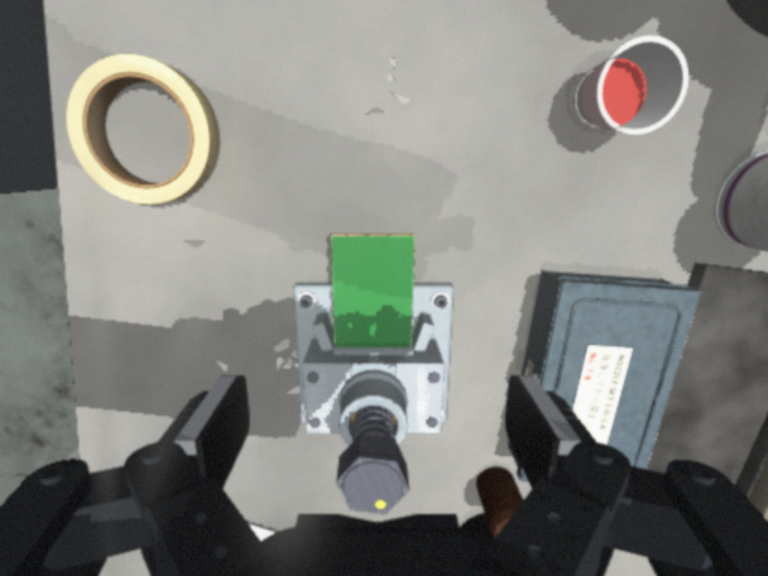

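```bash

python3 - <<'E'
from h import *
z=np.load("w5.npz"); p=z['p']
crop=p[140:350,180:320]
cv2.imwrite("pics/w5c.png",cv2.resize(crop,None,fx=2.8*1,fy=2.8,interpolation=cv2.INTER_CUBIC)[:,:,::-1])
crop=p[145:300,190:315]
cv2.imwrite("pics/w5c.png",cv2.resize(crop,None,fx=3.85,fy=3.85,interpolation=cv2.INTER_CUBIC)[:,:,::-1])
E
```

```text
(no output)
```

View pics/w5c.png

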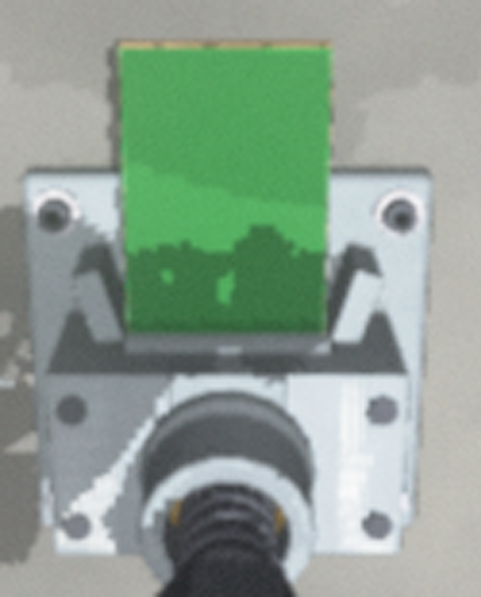

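```bash

python3 - <<'E'
from h import *
from scipy.optimize import least_squares
z=np.load("w5.npz"); W=z['W']; i=bot.camera_info("wrist"); K=(i['fx'],i['fy'],i['cx'],i['cy'])
g=lambda a: np.atleast_2d(np.array(a,float))/3.85+[190-.37,145-.37]
obs=[((27,172),(-65,75,12)),((432,172),(65,75,12)),((50,374),(-52,30,60)),((408,374),(52,30,60)),((400,552),(52,-30,60)),((58,553),(-52,-30,60))]
uv=g([a for a,_ in obs]); C=np.array([b for _,b in obs])/1000
def f(s):
    c,sn=np.cos(s[2]),np.sin(s[2]); P=np.stack([s[0]+c*C[:,0]-sn*C[:,1],s[1]+sn*C[:,0]+c*C[:,1],C[:,2]],1)
    return (w2px(K,W,P)-uv).ravel()
s=least_squares(f,[.535,-.197,.14]).x; print(s[:2].round(4),np.degrees(s[2]).round(2)); print(f(s).reshape(-1,2).round(1).tolist())
Pn=px2plane(K,W,g([(118,47),(330,47),(127,330),(325,330)]),.039)
c,sn=np.cos(s[2]),np.sin(s[2]); L=(Pn[:,:2]-s[:2])@np.array([[c,-sn],[sn,c]]); print('panel corners in clamp frame',L.round(4).tolist())
hx=np.array([(337,482),(350,452),(400,458),(408,485),(378,513),(342,500)],float)/1.5
dt=px2plane(K,W,np.array([[380.5,504.5]])/1.5,.153)[0]
L=(dt[:2]-s[:2])@np.array([[c,-sn],[sn,c]]); print('dot in clamp',L,np.degrees(np.arctan2(L[1],L[0])))
E
python3 - <<'E'
from h import *
z=np.load("w5.npz"); p=z['p']
crop=p[285:355,210:290]
cv2.imwrite("pics/w5h.png",cv2.resize(crop,None,fx=7,fy=7,interpolation=cv2.INTER_CUBIC)[:,:,::-1])
E
```

```text
[ 0.5331 -0.1953] 7.54
[[-1.5, 0.3], [1.3, 0.4], [-1.0, -0.5], [1.1, -0.5], [0.6, 0.4], [-0.6, 0.3]]
panel corners in clamp frame [[-0.0311, 0.1193], [0.028, 0.1194], [-0.0308, 0.0337], [0.0288, 0.0337]]
dot in clamp [ 0.00375771 -0.01221722] -72.90340751827081
```

View pics/w5h.png

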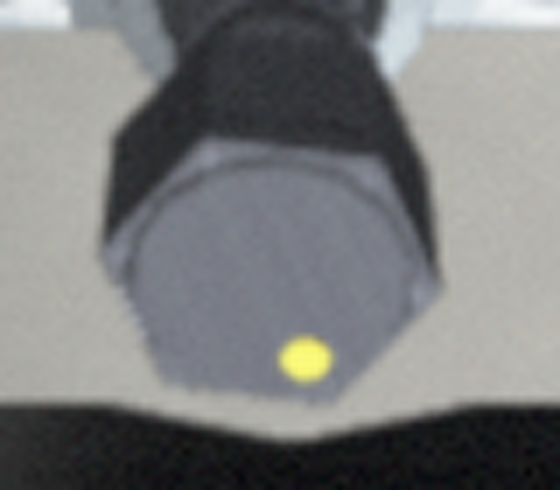

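The panel's trailing end measures 119.3 mm in the clamp frame (120 expected), so it is home. Next is the head's centre and angle.

```bash

python3 - <<'E'
from h import *
from scipy.optimize import least_squares
z=np.load("w5.npz"); W=z['W']; i=bot.camera_info("wrist"); K=(i['fx'],i['fy'],i['cx'],i['cy'])
g=lambda a: np.atleast_2d(np.array(a,float))/7+[210-.43,285-.43]
hx=g([(210,140),(382,155),(440,285),(330,402),(170,385),(105,255)]); dot=g([(305,360)])
rr=.018/np.cos(np.pi/6)
# corners at bolt angle + 30+60k in point frame (flats face +-y => corners at 0,60,...: flat normals at 90,30,.. )
def f(s):
    best=s[2]-np.arange(6)*np.pi/3
    P=np.stack([s[0]+rr*np.cos(best),s[1]+rr*np.sin(best),np.full(6,s[3])],1)
    return (w2px(K,W,P)-hx).ravel()
P0=px2plane(K,W,hx,.151); c=P0.mean(0); a0=np.arctan2(P0[0,1]-c[1],P0[0,0]-c[0])
s=least_squares(f,[c[0],c[1],a0,.151]).x; print(s[:2].round(4),'z top',s[3].round(4),'corner ang',(np.degrees(s[2])%60).round(2)); print(f(s).round(1))
s3=least_squares(lambda t:f(np.r_[t,.1515]),[c[0],c[1],a0]).x; print(s3[:2].round(4),np.degrees(s3[2])%60)
dt=px2plane(K,W,dot,s[3])[0]; print('dot ang world',np.degrees(np.arctan2(dt[1]-s[1],dt[0]-s[0])))
P,u,v=cloud(K,W,z['d']); b=(u>228)&(u<266)&(v>310)&(v<338); print(np.percentile(P[b,2],[10,50,90]))
E
```

```text
[ 0.5332 -0.2004] z top 0.146 corner ang 59.62
[-0.4 -0.2 -0.3  0.5  0.2  0.9  0.8 -0.4  0.  -0.5 -0.2 -0.3]
[ 0.5326 -0.1958] 59.62099417232416
dot ang world -65.72420601568132
[0.15243268 0.15337022 0.15412213]
```

```bash

python3 -m jog '[[[0,0,0],[0,0,-10.5],-1],[[0,0,0],[0,0,-10.5],-1],[[-44.7,-18.6,0],[0,0,-0.9],-1],[[-44.7,-18.6,0],[0,0,0],-1],[[0,0,0],[0,0,0],-1],[[0,0,0],[0,0,0],-1],[[0,0,0],[0,0,0],-1]]' 20
python3 - <<'E'
from h import *
state(); delta([.5330,-.1957,.1185],119.6)
E
```

```text
t: 14.32
eef_pos: [0.5301, -0.1935, 0.2064]
tool_rot: [-0.001, 0.502, 0.865, -0.0]
contact_force: [-0.2, -0.5, 0.1]
gripper_width: 1.001
t 14.32 tcp [ 0.5301 -0.1935  0.2064] ang 119.75 tilt [-0.003   0.0007] F [-0.2 -0.5  0.1] T [ 0.01  0.01 -0.  ] w 1.001 q [ 0.04  0.33  0.24  1.86 -0.09  0.97  0.85]
delta now-axes mm [-3.5  1.6 87.9]
turn z deg 0.14884156310617414 after-turn axes mm [-3.3  1.5 87.9]
tilt fix deg [-0.13 -0.12  0.  ]
```

```bash

python3 -m jog '[[[-3.4,1.5,0],[-0.13,-0.12,0.15],-1],[[0,0,30],[0,0,0],-1],[[0,0,30],[0,0,0],-1],[[0,0,27.9],[0,0,0],-1],[[0,0,0],[0,0,0],0],[[0,0,0],[0,0,0],0],[[0,0,0],[0,0,0],0],[[0,0,0],[0,0,0],0]]' 20
python3 - <<'E'
from h import *
state(); delta([.5330,-.1957,.1185],119.6)
o=bot.get_obs(); p,d=bot.read_camera("wrist"); K,W=cam("wrist",o); np.savez("w6.npz",p=p,d=d,W=W); cv2.imwrite("pics/w6.png",cv2.resize(p[:,:,::-1],None,fx=1.5,fy=1.5))
E
```

```text
t: 15.32
eef_pos: [0.534, -0.1976, 0.1202]
tool_rot: [0.002, 0.504, 0.864, 0.0]
contact_force: [-0.4, 0.3, -0.2]
gripper_width: 0.498
t 15.32 tcp [ 0.534  -0.1976  0.1202] ang 119.48 tilt [ 0.003  -0.0012] F [-0.4  0.3 -0.2] T [ 0.01  0.01 -0.01] w 0.498 q [ 0.07  0.44  0.22  1.93 -0.13  0.79  0.88]
delta now-axes mm [2.1 0.1 1.7]
turn z deg -0.11885272625934817 after-turn axes mm [2.1 0.1 1.7]
tilt fix deg [ 0.11  0.14 -0.  ]
```

View pics/w6.png

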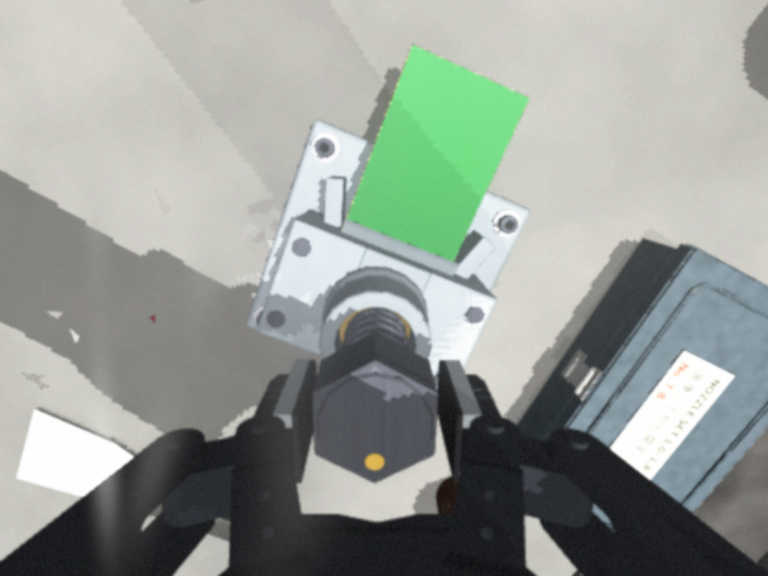

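The head sits centred between the pads, with its flats parallel to them. I'll close loosely (~38 mm) and turn backward.

```bash
cat >> h.py <<'E'
def look(name):
    o=bot.get_obs(); p,d=bot.read_camera("wrist"); K,W=cam("wrist",o)
    np.savez(name+".npz",p=p,d=d,W=W); cv2.imwrite(f"pics/{name}.png",cv2.resize(p[:,:,::-1],None,fx=1.5,fy=1.5))
    P,u,v=cloud(K,W,d); b=(u>228)&(u<272)&(v>262)&(v<305)&(P[:,2]>.1)&(P[:,2]<.17)
    M=Rt(o); print('head top z pct',np.percentile(P[b,2],[10,30,50,70,90]).round(4),b.sum())
    hsv=cv2.cvtColor(p,cv2.COLOR_RGB2HSV); m=(hsv[:,:,0]>14)&(hsv[:,:,0]<35)&(hsv[:,:,1]>120)&(hsv[:,:,2]>90)
    m[:200]=0; m[:,:190]=0; m[:,310:]=0
    n,l,st,ce=cv2.connectedComponentsWithStats(m.astype(np.uint8))
    if n>1:
        k=1+np.argmax(st[1:,4]); zt=np.median(P[b,2]); Q=px2plane(K,W,ce[k],zt)[0]
        C=np.array([.5330,-.1957]); print('dot px',ce[k].round(1),'area',st[k,4],'bolt ang deg ~',np.degrees(np.arctan2(Q[1]-C[1],Q[0]-C[0]))-7.5)
E
python3 - <<'E'
from h import *
look("w6b")
E
python3 -m jog '[[[2,0,1.5],[0.11,0.14,0],0.17],[[0,0,0],[0,0,0],0.17],[[0,0,0],[0,0,-10],0.17],[[0,0,0],[0,0,-10],0.17],[[0,0,0],[0,0,-10],0.17],[[0,0,0],[0,0,-10],0.17],[[0,0,0],[0,0,-10],0.17],[[0,0,0],[0,0,0],0.17]]' 20
python3 - <<'E'
from h import *
state(); look("w7"); delta([.5330,-.1957,.1185])
E
```

```text
head top z pct [0.1529 0.1533 0.1536 0.1539 0.1543] 1802
dot px [249.6 307.9] area 110 bolt ang deg ~ -72.10721422103377
t: 16.42
eef_pos: [0.5336, -0.1961, 0.1192]
tool_rot: [0.001, 0.091, 0.996, 0.0]
contact_force: [-1.2, 0.1, 11.7]
gripper_width: 0.42
t 16.43 tcp [ 0.5336 -0.1961  0.1192] ang 169.55 tilt [ 0.0012 -0.0001] F [-1.2  0.1 11.7] T [0.15 0.37 0.08] w 0.420 q [ 0.24  0.44  0.01  1.92 -0.01  0.79  1.64]
head top z pct [0.1531 0.1535 0.1538 0.154  0.1545] 1801
dot px [250.9 310.7] area 111 bolt ang deg ~ -19.186105189557402
delta now-axes mm [0.7 0.3 0.8]
tilt fix deg [ 0.    0.07 -0.  ]
```

View pics/w7.png

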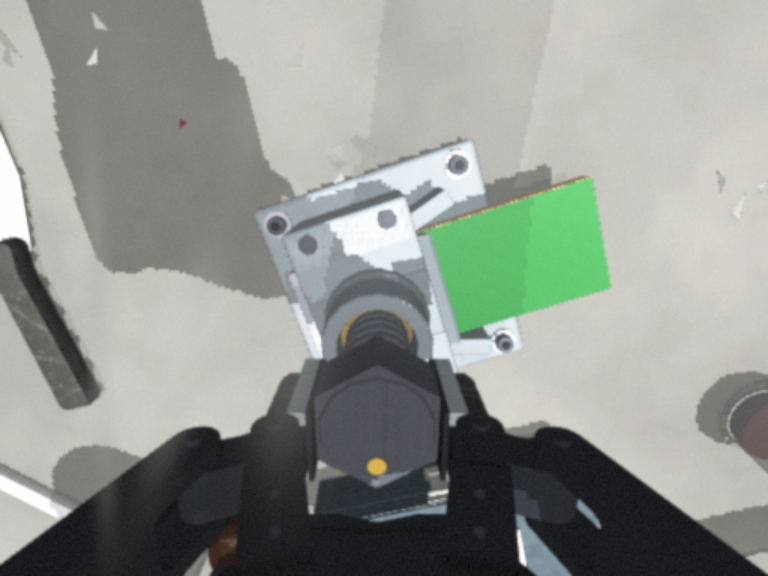

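The 11.7 N upward force and width 0.42 mean the grip is already snug, so I'll loosen it a little and carry on.

```bash

python3 -m jog '[[[0,0,0],[0,0,0],0.12],[[0,0,0],[0,0,0],0.12]]' 20
python3 - <<'E'
from h import *
state(); look("w8a")
E
python3 -m jog '[[[0,0,0],[0,0,-10],0.12],[[0,0,0],[0,0,-5],0.12],[[0,0,0],[0,0,0],0.12]]' 20
python3 - <<'E'
from h import *
state(); look("w8")
E
```

```text
t: 16.73
eef_pos: [0.5321, -0.1956, 0.1174]
tool_rot: [-0.001, 0.092, 0.996, 0.0]
contact_force: [-0.5, 0.9, -1.1]
gripper_width: 0.44
t 16.73 tcp [ 0.5321 -0.1956  0.1174] ang 169.46 tilt [-0.0022  0.0004] F [-0.5  0.9 -1.1] T [-0.    0.01 -0.01] w 0.440 q [ 0.23  0.44  0.01  1.92 -0.01  0.79  1.63]
head top z pct [0.1541 0.1545 0.1547 0.155  0.1554] 1800
dot px [250.1 317.8] area 115 bolt ang deg ~ -19.589629876788493
t: 17.15
eef_pos: [0.5318, -0.1959, 0.1171]
tool_rot: [-0.001, -0.038, 0.999, 0.0]
contact_force: [0.1, -0.3, 0.2]
gripper_width: 0.44
t 17.15 tcp [ 0.5318 -0.1959  0.1171] ang -175.60 tilt [-0.0028  0.0005] F [ 0.1 -0.3  0.2] T [-0.13  0.04 -0.05] w 0.440 q [ 0.28  0.44 -0.05  1.91  0.03  0.79  1.86]
head top z pct [0.1531 0.1535 0.1538 0.154  0.1545] 1801
dot px [248.8 316.8] area 111 bolt ang deg ~ -8.062600459233138
```

```bash

python3 -m jog '[[[0,0,0],[0,0,-6],0.12],[[0,0,0],[0,0,0],0.12]]' 20
python3 - <<'E'
from h import *
state(); look("w9a")
E
python3 -m jog '[[[0,0,0],[0,0,-5],0.12],[[0,0,0],[0,0,0],0.12]]' 20
python3 - <<'E'
from h import *
state(); look("w9b")
E
```

```text
t: 17.45
eef_pos: [0.5323, -0.1958, 0.1175]
tool_rot: [-0.001, -0.09, 0.996, 0.0]
contact_force: [-0.2, -1.2, -0.2]
gripper_width: 0.441
t 17.45 tcp [ 0.5323 -0.1958  0.1175] ang -169.66 tilt [-0.0018  0.0002] F [-0.2 -1.2 -0.2] T [-0.25 -0.03  0.07] w 0.441 q [ 0.3   0.44 -0.08  1.91  0.05  0.79  1.95]
head top z pct [0.1465 0.1469 0.1472 0.1475 0.1479] 1799
dot px [248.7 305.4] area 94 bolt ang deg ~ -2.3292446785479886
t: 17.75
eef_pos: [0.5325, -0.1958, 0.1178]
tool_rot: [-0.001, -0.133, 0.991, 0.0]
contact_force: [-0.8, -1.3, -0.9]
gripper_width: 0.439
t 17.75 tcp [ 0.5325 -0.1958  0.1178] ang -164.68 tilt [-0.0014  0.0002] F [-0.8 -1.3 -0.9] T [-0.16  0.01  0.02] w 0.439 q [ 0.32  0.44 -0.1   1.91  0.06  0.8   2.03]
head top z pct [0.1467 0.1471 0.1474 0.1476 0.1481] 1799
dot px [248.3 303.9] area 71 bolt ang deg ~ 1.9559383372647527
```

Head top fell from 153.8 to 147.2 mm, so the thread dropped. Confirming by picture before turning forward.

View pics/w9b.png

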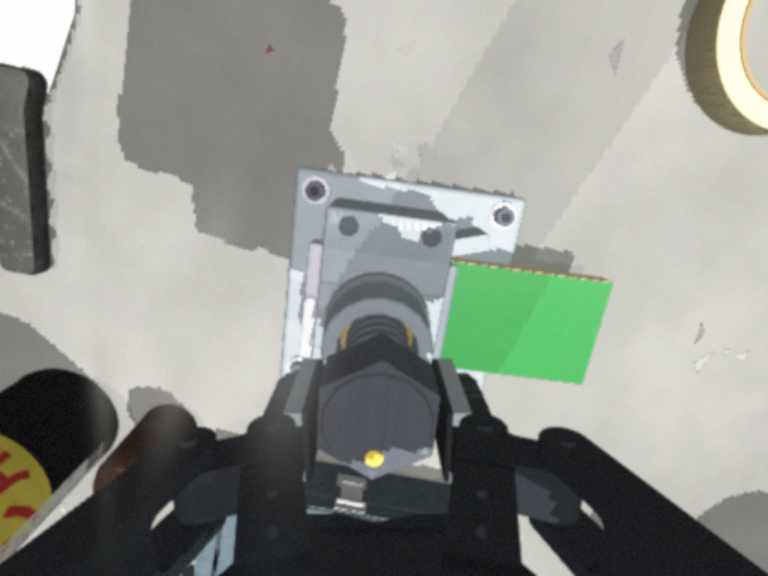

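```bash

python3 - <<'E'
from h import *
p,d=bot.read_camera("scene"); z=np.load("scene0.npz")
a=np.hstack([z['p'][180:260,255:335],p[180:260,255:335]]); cv2.imwrite("pics/sc9.png",cv2.resize(a,None,fx=5,fy=5,interpolation=cv2.INTER_CUBIC)[:,:,::-1])
E
```

```text
(no output)
```

View pics/sc9.png

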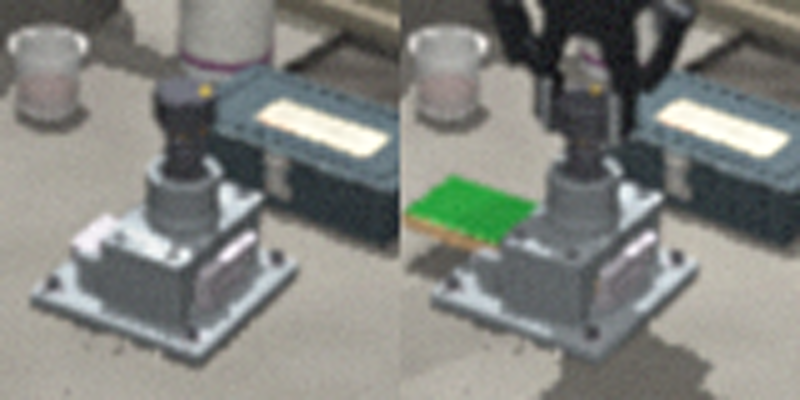

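The scene and wrist pictures show the head lower, with the dot toward clamp +x (px ~374,458), so it has dropped at bolt ≈ 0. Now forward, with the hand following down.

```bash

python3 -m jog '[[[0,0,0.5],[0,0,10],0.12],[[0,0,0.3],[0,0,10],0.12],[[0,0,0.3],[0,0,10],0.12],[[0,0,0.3],[0,0,10],0.12],[[0,0,0.3],[0,0,10],0.12],[[0,0,0.3],[0,0,10],0.12],[[0,0,0.3],[0,0,10],0.12],[[0,0,0.3],[0,0,10],0.12],[[0,0,0.3],[0,0,10],0.12],[[0,0,0],[0,0,0],0.12]]' 20
python3 - <<'E'
from h import *
state(); look("w10"); delta([.5330,-.1957,.1145])
E
```

```text
t: 19.1
eef_pos: [0.5325, -0.1956, 0.1149]
tool_rot: [-0.001, 0.605, 0.796, -0.0]
contact_force: [-1.1, 0.1, 1.3]
gripper_width: 0.444
t 19.10 tcp [ 0.5325 -0.1956  0.1149] ang 105.48 tilt [-0.0016 -0.    ] F [-1.1  0.1  1.3] T [-0.16  0.15  0.01] w 0.444 q [ 0.02  0.45  0.28  1.93 -0.17  0.78  0.67]
head top z pct [0.1446 0.145  0.1453 0.1455 0.1459] 1794
dot px [251.5 307.8] area 105 bolt ang deg ~ -82.81839959224476
delta now-axes mm [-0.5  0.4  0.4]
tilt fix deg [-0.09 -0.04  0.  ]
```

```bash

python3 -m jog '[[[0,0,0.3],[0,0,10],0.12],[[0,0,0.3],[0,0,10],0.12],[[0,0,0.3],[0,0,10],0.12],[[0,0,0.3],[0,0,10],0.12],[[0,0,0.3],[0,0,10],0.12],[[0,0,0.3],[0,0,10],0.12],[[0,0,0.3],[0,0,10],0.12],[[0,0,0.3],[0,0,10],0.12],[[0,0,0.3],[0,0,10],0.12],[[0,0,0.2],[0,0,8],0.12],[[0,0,0],[0,0,0],0.12]]' 20
python3 - <<'E'
from h import *
state(); look("w11"); delta([.5330,-.1957,.1115])
E
```

```text
t: 20.52
eef_pos: [0.5326, -0.1957, 0.1119]
tool_rot: [0.0, 0.998, 0.067, -0.001]
contact_force: [-0.8, -2.5, 1.0]
gripper_width: 0.441
t 20.52 tcp [ 0.5326 -0.1957  0.1119] ang 7.66 tilt [-0.0014 -0.0002] F [-0.8 -2.5  1. ] T [-0.36  0.04  0.04] w 0.441 q [-0.3   0.54  0.72  1.96 -0.48  0.82 -0.75]
head top z pct [0.1423 0.1427 0.143  0.1433 0.1437] 1801
dot px [253.7 309.4] area 102 bolt ang deg ~ -175.83265374767063
delta now-axes mm [0.4 0.1 0.4]
tilt fix deg [-0.01  0.07  0.  ]
```

View pics/w11.png

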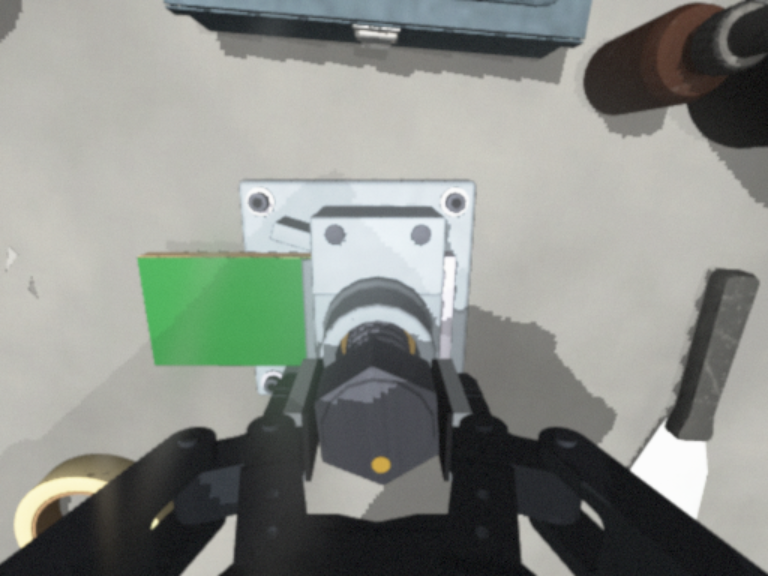

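The bolt is half a turn in: dot toward the robot side as expected, head top 4.2 mm down. I'll open, swing back 180° and regrasp.

```bash

python3 -m jog '[[[0,0,0],[0,0,0],-0.4],[[0,0,0],[0,0,0],-0.4],[[0,0,0],[0,0,-5],-0.4],[[0,0,0],[0,0,-10],-0.4],[[0,0,0],[0,0,-10],-0.4],[[0,0,0],[0,0,-10],-0.4],[[0,0,0],[0,0,-10],-0.4],[[0,0,0],[0,0,-10],-0.4],[[0,0,0],[0,0,-10],-0.4],[[0,0,0],[0,0,-10],-0.4],[[0,0,0],[0,0,-10],-0.4],[[0,0,0],[0,0,-10],-0.4]]' 20
python3 -m jog '[[[0,0,0],[0,0,-10],-0.4],[[0,0,0],[0,0,-10],-0.4],[[0,0,0],[0,0,-10],-0.4],[[0,0,0],[0,0,-10],-0.4],[[0,0,0],[0,0,-10],-0.4],[[0,0,0],[0,0,-10],-0.4],[[0,0,0],[0,0,-10],-0.4],[[0,0,0],[0,0,-10],-0.4],[[0,0,0],[0,0,-7],-0.4],[[0,0,0],[0,0,0],-0.4],[[0,0,0],[0,0,0],-0.4]]' 20
python3 - <<'E'
from h import *
state(); look("w12"); delta([.5328,-.1957,.1115],190)
E
```

```text
t: 22.08
eef_pos: [0.5324, -0.1955, 0.1119]
tool_rot: [-0.001, 0.623, 0.782, -0.0]
contact_force: [-0.6, -0.6, -0.1]
gripper_width: 0.704
t: 23.45
eef_pos: [0.5323, -0.1957, 0.1119]
tool_rot: [-0.001, -0.082, 0.997, 0.0]
contact_force: [0.1, 0.4, -0.5]
gripper_width: 0.699
t 23.45 tcp [ 0.5323 -0.1957  0.1119] ang -170.64 tilt [-0.0016  0.0004] F [ 0.1  0.4 -0.5] T [-0.01 -0.02 -0.02] w 0.699 q [ 0.31  0.45 -0.09  1.92  0.05  0.78  1.93]
head top z pct [0.1425 0.143  0.1433 0.1436 0.144 ] 1801
dot px [249.2 262.9] area 121 bolt ang deg ~ -175.64505539328317
delta now-axes mm [-0.4 -0.1  0.4]
turn z deg -0.621573398432588 after-turn axes mm [-0.4 -0.1  0.4]
tilt fix deg [ 0.03 -0.09  0.  ]
```

View pics/w12.png

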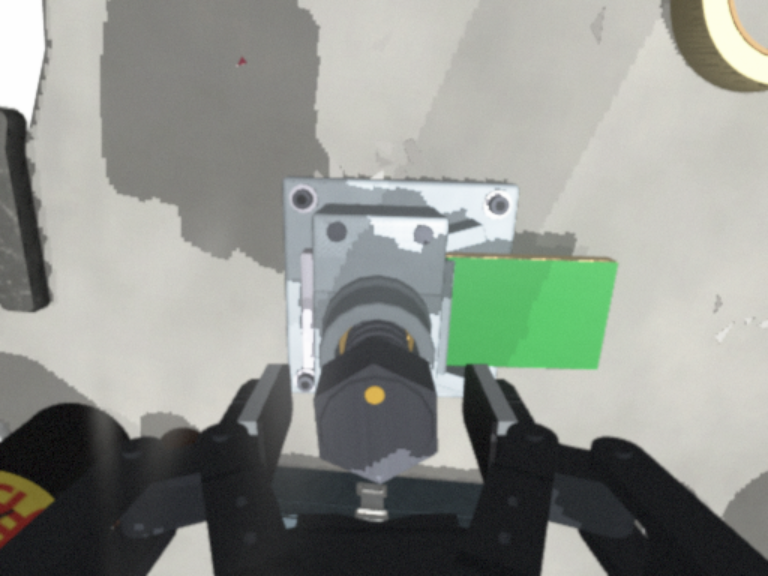

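```bash

python3 -m jog '[[[0,0,0],[0,0,0],0.12],[[0,0,0],[0,0,0],0.12],[[0,0,0.2],[0,0,6],0.12],[[0,0,0.25],[0,0,10],0.12],[[0,0,0.25],[0,0,10],0.12],[[0,0,0.25],[0,0,10],0.12],[[0,0,0.25],[0,0,10],0.12],[[0,0,0.25],[0,0,10],0.12],[[0,0,0.25],[0,0,10],0.12],[[0,0,0.25],[0,0,10],0.12],[[0,0,0.25],[0,0,10],0.12],[[0,0,0.25],[0,0,10],0.12]]' 20
python3 - <<'E'
from h import *
state(); look("w13")
E
python3 -m jog '[[[0,0,0.25],[0,0,10],0.12],[[0,0,0.25],[0,0,10],0.12],[[0,0,0.25],[0,0,10],0.12],[[0,0,0.25],[0,0,10],0.12],[[0,0,0.25],[0,0,10],0.12],[[0,0,0.25],[0,0,10],0.12],[[0,0,0.25],[0,0,10],0.12],[[0,0,0.25],[0,0,10],0.12],[[0,0,0],[0,0,6],0.12],[[0,0,0],[0,0,0],0.12]]' 20
python3 - <<'E'
from h import *
state(); look("w14"); delta([.5328,-.1957,.1075],7.5)
E
```

```text
t: 25.0
eef_pos: [0.5323, -0.1963, 0.1097]
tool_rot: [-0.0, 0.688, 0.726, -0.001]
contact_force: [-0.4, -1.6, 0.9]
gripper_width: 0.438
t 25.00 tcp [ 0.5323 -0.1963  0.1097] ang 93.13 tilt [-0.0014 -0.0006] F [-0.4 -1.6  0.9] T [-0.36  0.19  0.08] w 0.438 q [-0.01  0.46  0.32  1.94 -0.2   0.77  0.48]
head top z pct [0.1404 0.1408 0.1411 0.1413 0.1418] 1801
dot px [247.9 263. ] area 114 bolt ang deg ~ 95.51763618146552
t: 26.3
eef_pos: [0.5323, -0.1959, 0.1074]
tool_rot: [0.0, 0.998, 0.067, -0.001]
contact_force: [-0.3, -0.2, 0.1]
gripper_width: 0.438
t 26.30 tcp [ 0.5323 -0.1959  0.1074] ang 7.64 tilt [-0.0019 -0.0004] F [-0.3 -0.2  0.1] T [-0.28  0.13  0.1 ] w 0.438 q [-0.29  0.55  0.71  1.96 -0.49  0.81 -0.75]
head top z pct [0.1384 0.1388 0.1391 0.1394 0.1398] 1801
dot px [249.  264.7] area 120 bolt ang deg ~ 5.951550054458858
delta now-axes mm [ 0.5 -0.1 -0.1]
turn z deg 0.18459998008873413 after-turn axes mm [ 0.5 -0.1 -0.1]
tilt fix deg [-0.    0.11  0.  ]
```

```bash

python3 -m jog '[[[0,0,0],[0,0,2.5],0.12],[[0,0,0],[0,0,0],0.3],[[0,0,0],[0,0,0],0.3],[[0,0,0],[0,0,0],0.3],[[0,0,0],[0,0,0],0.3]]' 30
python3 - <<'E'
from h import *
state(); look("w15")
p,d=bot.read_camera("scene"); cv2.imwrite("pics/sc15.png",cv2.resize(p[:,:,::-1],None,fx=1.5,fy=1.5))
K,W=cam("top"); p,d=bot.read_camera("top"); np.savez("top15.npz",p=p,d=d); cv2.imwrite("pics/top15.png",cv2.resize(p[:,:,::-1],None,fx=1.5,fy=1.5))
E
```

```text
t: 26.98
eef_pos: [0.5325, -0.1959, 0.1075]
tool_rot: [-0.0, 0.999, 0.043, -0.001]
contact_force: [-0.9, -1.8, 1.8]
gripper_width: 0.429
t 26.98 tcp [ 0.5325 -0.1959  0.1075] ang 4.98 tilt [-0.0013  0.0001] F [-0.9 -1.8  1.8] T [-0.47  0.15 -0.03] w 0.429 q [-0.3   0.55  0.72  1.96 -0.5   0.81 -0.78]
head top z pct [0.1383 0.1388 0.139  0.1393 0.1397] 1800
dot px [249.  264.7] area 119 bolt ang deg ~ 2.9092758605179103
```

View pics/w15.png

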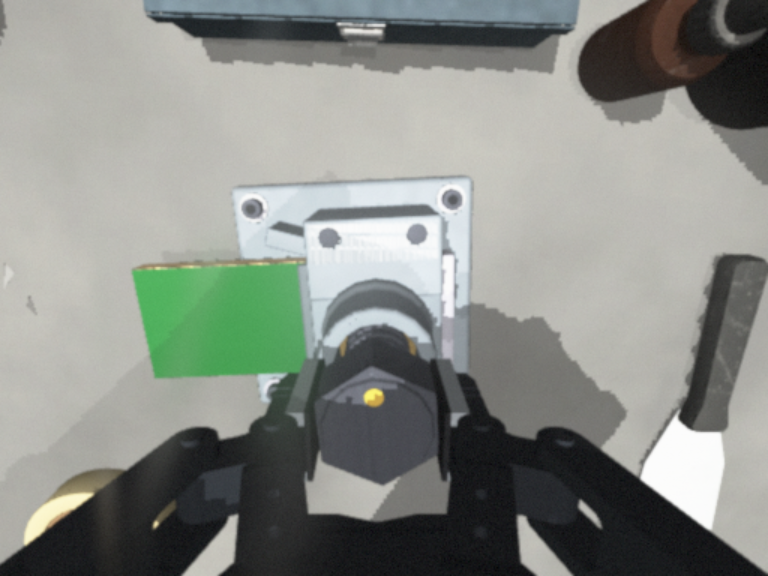

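View pics/sc15.png

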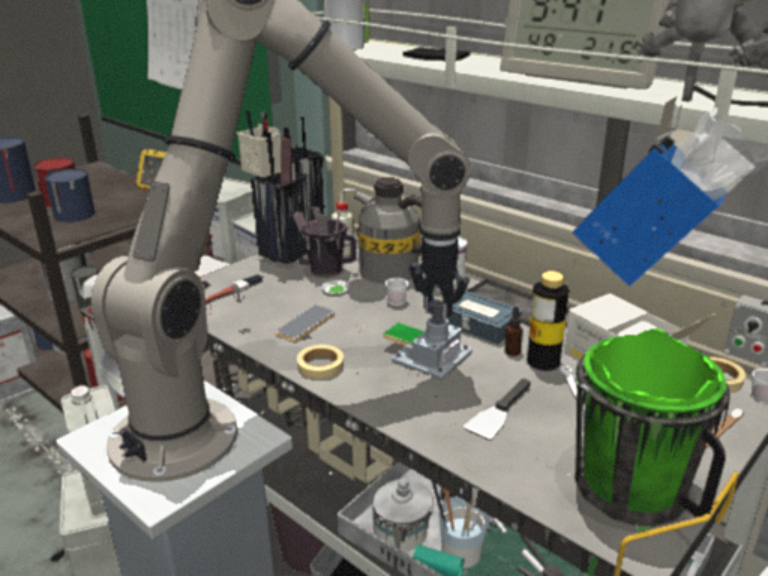

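```bash

python3 -m jog '[[[0,0,0],[0,0,0],0.5],[[0,0,0],[0,0,0],0.5],[[0,0,0],[0,0,0],0.5],[[0,0,0],[0,0,0],0.5]]' 40
python3 - <<'E'
from h import *
state(); look("w16"); p=np.load("w16.npz")['p']
cv2.imwrite("pics/w16c.png",cv2.resize(p[230:335,185:320],None,fx=5,fy=5,interpolation=cv2.INTER_CUBIC)[:,:,::-1])
E
```

```text
t: 27.62
eef_pos: [0.5324, -0.1958, 0.1075]
tool_rot: [-0.0, 0.999, 0.043, -0.001]
contact_force: [-0.3, -2.6, 4.0]
gripper_width: 0.423
t 27.62 tcp [ 0.5324 -0.1958  0.1075] ang 4.98 tilt [-0.0014  0.0001] F [-0.3 -2.6  4. ] T [-0.52  0.1  -0.01] w 0.423 q [-0.3   0.55  0.72  1.96 -0.5   0.81 -0.78]
head top z pct [0.1383 0.1387 0.139  0.1393 0.1396] 1796
dot px [249.1 264.7] area 120 bolt ang deg ~ 3.004165070340399
```

View pics/w16c.png

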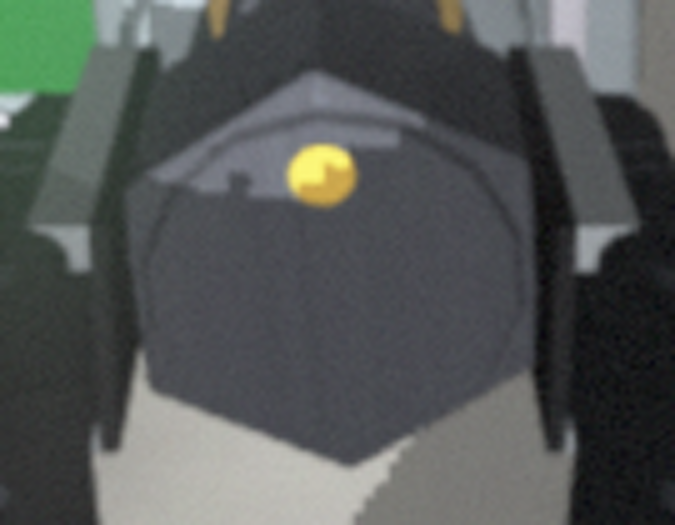

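View pics/top15.png

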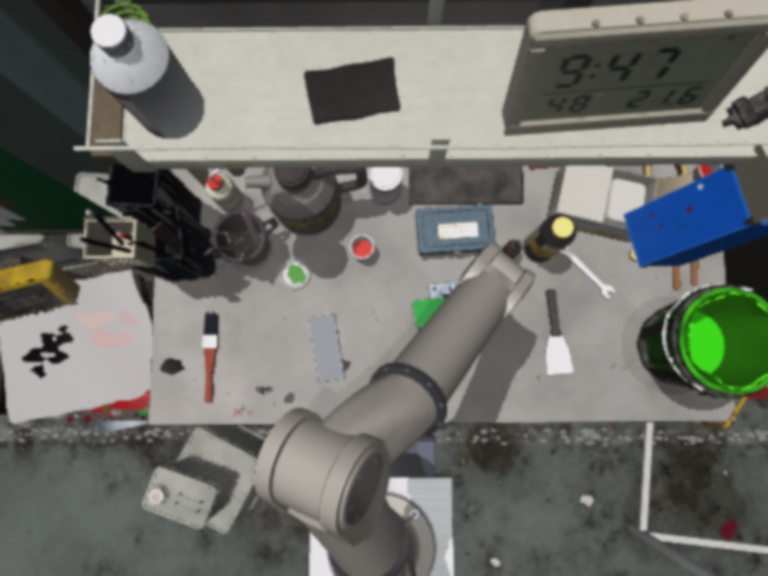

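```bash

python3 -m jog '[[[0,0,0],[0,0,0],0.5],[[0,0,0],[0,0,0],0.5],[[0,0,0],[0,0,0],0.5],[[0,0,0],[0,0,0],0.5],[[0,0,0],[0,0,0],0.5],[[0,0,0],[0,0,0],0.5]]' 40
python3 - <<'E'
from h import *
state(); look("w17")
z=np.load("w17.npz"); W=z['W']; K,_=cam("wrist")
m=bot.cut_out("wrist","panel_green")[0]['pixels'].astype(np.uint8)
ct,_=cv2.findContours(m,0,1); ct=max(ct,key=cv2.contourArea)[:,0,:]
B=px2plane(K,W,ct,.039)[:,:2]; a=np.radians(7.55); c,s=np.cos(a),np.sin(a)
L=(B-[.5331,-.1954])@np.array([[c,-s],[s,c]]); print('panel in clamp frame: x',L[:,0].min(),L[:,0].max(),'y max',np.percentile(L[:,1],[90,95,100]))
E
```

```text
t: 28.42
eef_pos: [0.5324, -0.1958, 0.1075]
tool_rot: [-0.0, 0.999, 0.043, -0.001]
contact_force: [0.3, -2.6, 3.5]
gripper_width: 0.426
t 28.43 tcp [ 0.5324 -0.1958  0.1075] ang 4.97 tilt [-0.0014  0.0001] F [ 0.3 -2.6  3.5] T [-0.73  0.16 -0.03] w 0.426 q [-0.3   0.55  0.72  1.96 -0.5   0.81 -0.78]
head top z pct [0.1383 0.1387 0.139  0.1392 0.1396] 1800
dot px [249.2 264.6] area 121 bolt ang deg ~ 2.828753459493532
panel in clamp frame: x -0.03169647717427622 0.03191447062767846 y max [0.11958264 0.11975545 0.12006808]
```

```bash
python3 -c "
from station import bot
print(bot.hand_in())"
```

```text
the job is handed in; nothing more can be done
None
```

The job is done and handed in after about 28 s. The green panel is home in the clamp, and the bolt is started but not tightened, with the hand still gripping its head.

- **Panel:** I slid it in flat until it met the end stop, where it stood still under a push of about 18 N. The last wrist picture put its outer end at 119.8 mm in the clamp frame (120 expected when fully home).
- **Bolt:** With a loose grip I turned it backward about 70°, until the head visibly dropped at bolt angle ≈ 0. I then turned it forward one full turn in two half-turn strokes, with one regrasp between them. The last picture shows the yellow dot back toward the clamp's +x. The head top measured 8.2 mm below its dropped height (8 expected).
- **Grip at hand-in:** The grip is 40 N on the flats, with less than 5 N on the wrist.
- **Other things:** In the last scene and top pictures, the grey panel, brush, scraper and dropper are where they started.

Some checks did not agree fully:

- **First part of the backward turn:** the grip was tighter than I intended, with about 12 N upward on the hand, until I loosened it.
- **Bolt angle:** the dot reads about 3° short of a full turn, while the hand's own angle suggests about 2.5° past it.
- **Head against pads:** the head sits a few degrees off parallel to the pads, but it is held steadily.
- **Depth readings:** they ran about 2 mm high throughout, so I relied on height differences.

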